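Square a transformer into the corner of the soldering jig and hold it there

ROBOT

A 6-joint arm with a two-finger parallel gripper is mounted at the origin on the work surface. World frame = base frame: x ahead of the robot, y to its left, z up, the work surface at z = 0. Lengths are in m, angles in rad, forces in N, time in s.
With the tool pointing down it reaches from about 0.35 to 0.85 m from the base axis. Payload 8.1 kg.
Tool frame: the origin (TCP) lies midway between the tips of the shut fingers; the grasp point (between the pads) lies 19 mm behind it; z points along the fingers, y is the line along which they close (so a half turn about z gives the same grasp; the last joint's range is limited). The gripper opens to 93 mm and grips with 3 to 60 N. Pads are 15 mm wide; open, the fingers measure 128 mm over their backs; the gripper's body (75 mm by 188 mm) begins 65 mm behind the grasp point.
Start: joints at [1.072, 0.13, 1.488, -0, 1.523, -0.085], TCP at [0.241, 0.549, 0.219] pointing down, gripper open.
Joint ranges: [-2.96, 2.96], [-0.89, 2.26], [0.02, 2.5], [-1.34, 4.48], [0, 2.73], [-2.66, 2.66]. Speed limits (rad/s): [2.39, 2.39, 2.79, 3.14, 3.14, 3.14].

INTERFACE

Orientations are given as a rotation vector (axis times angle).
In Python, from plant import read_state, read_camera, get_calibration, close_job gives the robot as it stands.
- The arm moves only by the shell command python3 -m crank 'ROWS' [FORCE]. ROWS is JSON, a list that holds one entry, the list of rows, each a list of 7 numbers: the gripper's target within -1 to 1 (fully open at 1, half-way at 0, shut at -1), then the shift along the tool's x, y, z as a fraction of full scale, then the turn, a rotation vector about the tool's x, y, z as a fraction of full scale. In form: [[[grip, x, y, z, rx, ry, rz], ...]]. A call has exactly 5 rows; each row is the pose to reach, as a shift and turn from the pose commanded when the call began, along the tool's axes at that moment; what a row does not reach only later rows make up. Full scale, the value 1, is 0.5 m for a shift and 90 degrees for a turn. A row lasts 1/8 s, in which the tool goes at most 62.5 mm and 10.7 degrees, less where a joint would pass 70% of its speed; a pose out of reach is approached as far as the arm can. A call with a number of a shift or a turn outside -1 to 1 is refused whole. A call with a gripper value outside its range is refused whole. The fingers move at their own pace and stop on an object; FORCE is the grip in N (left out, the last holds). Time passes only in rows, so rows that repeat a pose let the fingers close, or fill a call up. It gives the time, the measured TCP pose, the force, the opening and the grip force at its end, in the units of the state.
- read_state(): the state, without advancing time (a new reading comes with each control period).
- read_camera(name): name is "scene" or "top" or "wrist"; returns the picture (384x512x3 uint8, red, green, blue); there is no depth.
- get_calibration(name): a dict with "fx", "fy", "cx", "cy" (pixels), "eye" and "orientation" of the camera in the world; the wrist camera has in their place "mount" (4x4, takes a point from camera to tool coordinates, whose origin is the TCP and whose axes are the flange's). Camera axes: x right, y down, z forward; pixel columns grow to the right and rows downward; lengths in m; the calibration is good to about 2 mm. A picture is of the moment at which its call begins: read the wrist's pose just before it. get_calibration takes no time and is no camera call.
- close_job(): hands the job in; it is judged then, once.
The state is a dict: "t": time; "q": joint angles; "dq": joint speeds; "joint_torque": joint torques, N m; "tool_pos": TCP position; "orientation": TCP orientation; "force": force on the tool from outside, world axes, zero at the start; "wrist_torque": the same for the moment, N m; "opening": finger opening in m; "gripper_force": force on a finger pad.
Only numpy, scipy, OpenCV 4.12 (cv2) and the standard library are available. Lean on these libraries where they do the work, as an engineer would, in place of code of your own. Each camera call takes 0.05 s, during which the arm holds its last target. There are 200 camera calls.

TASK

First press the raised, sprung stop arm of the soldering jig down until its catch keeps it down by itself, and let go of it. Then set the big transformer upright on the jig's bed and press it into the corner, its long side flat against the fixed fence and its end against the lowered arm, and finish while still holding it pressed firmly against both at once, ready for soldering. Leave everything else on the bench where it is.

Things in the scene. Friction and masses are not known exactly. Their poses are not given: they have to be found in the camera images.
- jig_corner (a point): corner of the fixed soldering jig: point on its flat bed's top (12 mm above the bench) where the fence's face and the lowered stop arm's inner face meet. x points squarely at the fence, whose face is the plane x = 0; y runs along the fence away from the arm, whose inner face when down is the plane y = 0; z up. The free bed (x < 0, y > 0) reaches 160 mm in -x and 142 mm in +y
- fence: the fixed fence: steel bar 14 mm thick, 117 mm long, 16 mm high above the bed, from y = 11 to 128 mm in jig_corner's axes (nearer the corner is the arm's hinge bracket, 9 mm behind the fence's face, 26 mm above the bed). Origin at the centre of its underside; axes as jig_corner
- stop (a joint): angle of the stop arm: 0 = raised 0.5 rad (its rest position; a spring pushes it up), 0.5 = level, down on the bed. It swings only downward from 0 about stop_hinge. Pressing at the pad takes up to about 12 N; pressed fully home to 0.5, the sprung ball in a 26 mm post on its outer side, mid-bar, snaps over it and keeps it down
- stop_hinge (a point): point on the stop arm's level hinge axis (along jig_corner's y), at the middle of the bar: 20 mm in x, -10 mm in y, 9 mm up from jig_corner. The bar is steel, 20 mm wide, 16 mm high, and reaches 165 mm from here towards -x of jig_corner; when level its top is 17 mm above the bed (the pad 6 mm more). The axes of this point turn with the arm
- stop_pad (a point): centre of the top of the rubber thumb pad (26 x 28 mm) at the free end of the stop arm, where it is pressed: 155 mm along the bar from the hinge and 14 mm above the bar's centre line. It moves with the arm, 108 mm above the bench at 0 and 35 mm above it when the arm is down
- transformer_centre (a point): the big transformer, 0.2 to 0.4 kg, upright on the bench: steel block 64 mm long (its y), 44 mm wide (its x), 62 mm tall (z), copper windings on its long sides, a black strip with tags on top (10 mm more). The point is the block's centre, 31 mm up. Gripped across the 44 mm near its top, fingers clear fence and arm. Seated: at x -22, y 32, z 31 mm from jig_corner, y axes parallel, either way round
- small_transformer: bystander: smaller transformer of the same make, 44 x 32 mm, 42 mm tall plus a 6 mm strip, standing near the big transformer
- relay: bystander: clear-covered relay, 36 x 36 mm, 54 mm tall, standing near the big transformer
- screwdriver: bystander: screwdriver 170 mm long lying on the bench
- reel: bystander: solder reel standing on its flange, 60 mm across, 38 mm tall
- flux_jar: bystander: small jar, 52 mm across, 55 mm tall
- meter: bystander: hand multimeter lying flat, 150 x 75 x 34 mm
- brush: bystander: small brush 150 mm long lying on the bench

How it is judged:
On the way:
1. the stop arm is pressed down, let go, and its catch keeps it down (value of joint stop above 0.46 rad and contact force between each of the fingers, the arm and stop below 0.3 N), for 0.3 s.
At the end, for the whole second after the job is handed in: Stop arm down (joint above 0.46); big transformer upright (0.06 rad) on the bed, square (0.06 rad), within 3 to 4 mm of its place in the corner, at rest, and the robot, touching it, presses it with over 2.5 N against the fence and over 2.5 N against the arm (value of joint stop above 0.46 rad and contact force between transformer and fence above 2.5 N and contact force between transformer and stop above 2.5 N and contact force between any of the fingers, the arm and transformer above 2 N and x of transformer_centre in the frame of jig_corner between -0.026 and -0.019 m and y of transformer_centre in the frame of jig_corner between 0.028 and 0.036 m and z of transformer_centre in the frame of jig_corner between 0.027 and 0.034 m and angle between the y axis of transformer_centre and the y axis of jig_corner, either way round below 0.06 rad and angle between transformer_centre's own z axis and vertical below 0.06 rad and linear speed of transformer below 0.02 m/s); the arm keeps its last pose, push and grip.
It fails at once if another thing on the bench is moved more than 30 mm (distance of any of small_transformer, relay, screwdriver, reel, flux_jar, meter, brush from where it was at the start of the episode above 0.03 m).
It fails at once if the big transformer is tipped over (angle between transformer_centre's own z axis and vertical above 0.6 rad).
It also fails if it takes over 64 s, if anything falls off the work surface, if the arm or the gripper's body presses on something with over 40 N, if the wrist force passes 120 N, or if a joint passes its speed limit or range.

## Working session

There is one attempt and no reset: what is moved stays moved. The work goes in short steps, Python scripts to look and compute and a shell command to move; the robot and the scene stay as the last step left them, time stands still between calls to the robot, and variables do not carry over. Pictures are saved under pics/ and viewed, at most 10 in all, crops included, and the job is handed in when it is done.

```bash
ls; mkdir -p pics; python3 - <<'E'
from plant import *
import cv2
print(read_state())
for n in("scene","top","wrist"):
    print(n,get_calibration(n))
for n in("scene","top"):
    cv2.imwrite(f"pics/{n}0.png",read_camera(n)[:,:,::-1])
E
```

```text
pics
{'t': 0.0, 'q': array([ 1.07161050e+00,  1.31166614e-01,  1.48929612e+00,  1.56917946e-06,
        1.52300610e+00, -8.54162941e-02]), 'dq': array([-0.00013816,  0.00026742, -0.00017326,  0.0004796 ,  0.00025939,
       -0.00101461]), 'joint_torque': array([ 1.99561502e-03, -5.59853196e+01, -4.91760206e+01,  7.67541351e-02,
        3.53098253e-02, -1.28710249e-04]), 'tool_pos': array([0.24094592, 0.54885845, 0.21757496]), 'orientation': array([-6.45209640e-01, -3.07406814e+00,  2.82089635e-03]), 'force': array([-0.06985365,  0.18177885, -0.02308261]), 'wrist_torque': array([ 0.00938315,  0.02415215, -0.04631966]), 'gripper_force': 0.0, 'opening': 0.09339053207255504}
scene {'fx': 496.3221947246131, 'fy': 496.3221947246131, 'cx': 247.05481338571764, 'cy': 184.21279550055735, 'eye': array([ 1.12879912, -0.78670451,  1.34541671]), 'orientation': array([-2.41963016, -0.77996673,  0.25821561])}
top {'fx': 390.6842570437821, 'fy': 390.6842570437821, 'cx': 255.81596746330013, 'cy': 192.63149500296726, 'eye': array([ 0.47330178, -0.03925887,  1.08181465]), 'orientation': array([-2.17149633,  2.19041502, -0.12306184])}
wrist {'fx': 324.5777687863477, 'fy': 324.5777687863477, 'cx': 255.53286270788024, 'cy': 194.09441972253285, 'mount': array([[-1.36484000e-03, -9.58878314e-01, -2.83814228e-01,
         7.92662317e-02],
       [ 9.99998566e-01, -1.59340584e-03,  5.74475287e-04,
        -5.03864015e-05],
       [-1.00308314e-03, -2.83813037e-01,  9.58879113e-01,
        -1.66821522e-01],
       [ 0.00000000e+00,  0.00000000e+00,  0.00000000e+00,
         1.00000000e+00]])}
```

View pics/scene0.png

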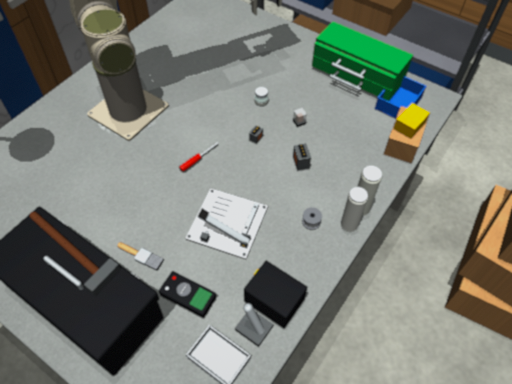

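View pics/top0.png

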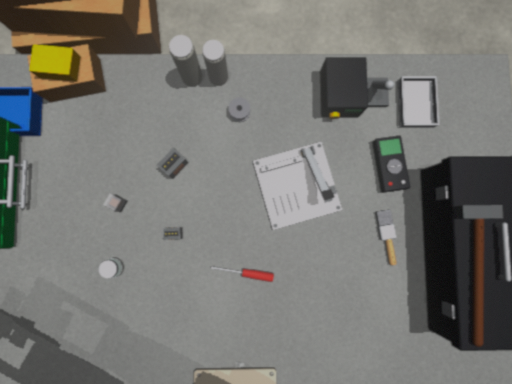

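The scene view shows the jig at about (228,222). In the top view the jig is at (297,185), the raised arm's pad is near (327,193), the fence near (282,162), the big transformer at (172,163), the small transformer at (173,233) and the relay at (115,202). I'll enlarge the top view around the jig and the transformer.

```bash
python3 - <<'E'
import cv2
im=cv2.imread("pics/top0.png")
cv2.imwrite("pics/crop1.png",cv2.resize(im[130:240,150:350],None,fx=4,fy=4,interpolation=cv2.INTER_CUBIC))
E
```

```text
(no output)
```

View pics/crop1.png

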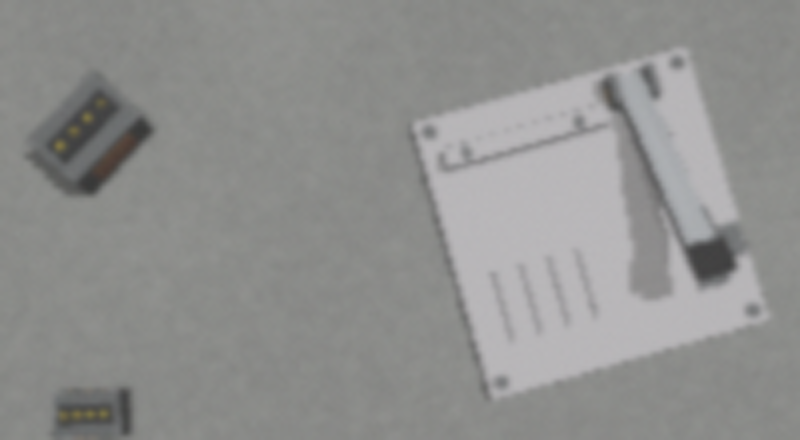

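The bed's corners are at crop px (414,122), (687,48), (768,318) and (490,398). The fence face line runs (443,170) to (607,124), and the pad is at (713,258). The transformer's tags run (60,147) to (103,103), with the strip's centre near (83,127).

```bash
cat > h.py <<'E'
from plant import *
import numpy as np, cv2
from scipy.spatial.transform import Rotation as R
def ray(cam,uv,z,st=None):
    c=get_calibration(cam)
    d=np.array([(uv[0]-c['cx'])/c['fx'],(uv[1]-c['cy'])/c['fy'],1])
    if cam=='wrist':
        T=np.array(c['mount']);Rt=R.from_rotvec(st['orientation']).as_matrix()
        o=Rt@T[:3,3]+st['tool_pos'];d=Rt@T[:3,:3]@d
    else: o=c['eye'];d=R.from_rotvec(c['orientation']).as_matrix()@d
    return o+d*(z-o[2])/d[2]
def plan(p,yaw=None,n=None):
    """shift (fraction of 0.5 m) and turn of tool z (fraction of 90deg) to TCP p, tool y axis at world yaw (mod pi)"""
    s=read_state();Rt=R.from_rotvec(s['orientation']).as_matrix()
    y=Rt[:,1];cur=np.arctan2(y[1],y[0])
    out=Rt.T@(np.array(p)-s['tool_pos'])/0.5
    if yaw is not None:
        d=(yaw-cur+np.pi/2)%np.pi-np.pi/2
        dw=-d  # tool z points down
        print('t',s['t'],'shift',out.round(4),'rz',round(dw/(np.pi/2),4),'rz alt',round((dw-np.sign(dw)*np.pi)/(np.pi/2),4),'q6',s['q'][5].round(3))
    else: print('t',s['t'],'shift',out.round(4))
E
python3 - <<'E'
from h import *
f=lambda u,v,z:ray('top',(150+u/4-.375,130+v/4-.375),z)
C=[f(*c,.012)for c in[(414,122),(687,48),(768,318),(490,398)]]
for c in C:print(c.round(4))
print('sides',[np.linalg.norm(C[i]-C[(i+1)%4]).round(4) for i in range(4)])
for i in range(4):
    d=C[(i+1)%4]-C[i];print('ang',np.degrees(np.arctan2(d[1],d[0])).round(1))
a,b=f(443,170,.012),f(607,124,.012);print('fence',a,b,np.degrees(np.arctan2(*(b-a)[1::-1])))
print('pad',f(713,258,.108))
a,b=f(60,147,.072),f(103,103,.072);print('tags',a,b,(a+b)/2,np.degrees(np.arctan2(*(b-a)[1::-1])))
print('strip', f(83,127,.072))
print('small',f(90,412,.045))
s=read_state();print(R.from_rotvec(s['orientation']).as_matrix().round(3))
E
```

```text
[ 0.6659 -0.052   0.012 ]
[ 0.717  -0.2432  0.012 ]
[ 0.5279 -0.2942  0.012 ]
[ 0.4749 -0.1022  0.012 ]
sides [np.float64(0.1979), np.float64(0.1959), np.float64(0.1992), np.float64(0.1975)]
ang -75.0
ang -164.9
ang 105.4
ang 14.7
fence [ 0.63216873 -0.07178374  0.012     ] [ 0.66363659 -0.18608236  0.012     ] -74.60709037332505
pad [ 0.56095815 -0.23784811  0.108     ]
tags [0.64009879 0.17920753 0.072     ] [0.66895714 0.15161141 0.072     ] [0.65452796 0.16540947 0.072     ] -43.71917534736738
strip [0.65317902 0.16444245 0.072     ]
small [0.46819138 0.16317283 0.045     ]
[[-0.916  0.402 -0.001]
 [ 0.402  0.916 -0.001]
 [ 0.    -0.002 -1.   ]]
```

```bash
cat >> h.py <<'E'
J=np.array([.6663,-.198,.012]);A=np.radians(15)
ex=np.array([np.cos(A),np.sin(A),0]);ey=np.array([-np.sin(A),np.cos(A),0])
def jp(x,y,z): return J+ex*x+ey*y+np.array([0,0,z])
E
python3 -c "
from h import *
print(jp(-.112,-.010,.13)); plan(jp(-.112,-.010,.13),np.radians(105))"
```

```text
[ 0.5607045  -0.23664699  0.142     ]
t 0.1 shift [-1.2172 -1.1812  0.1532] rz -0.4301 rz alt 1.5699 q6 -0.085
```

```bash
python3 -m crank '[[[-1,-0.08,-0.08,0,0,0,0],[-1,-0.16,-0.155,0,0,0,0],[-1,-0.24,-0.235,0,0,0,0],[-1,-0.32,-0.31,0,0,0,0],[-1,-0.4,-0.39,0,0,0,0]]]'
python3 -m crank '[[[-1,-0.08,-0.08,0,0,0,0],[-1,-0.16,-0.155,0,0,0,0],[-1,-0.24,-0.235,0,0,0,0],[-1,-0.32,-0.31,0,0,0,0],[-1,-0.4,-0.39,0,0,0,0]]]'
python3 -m crank '[[[-1,-0.08,-0.08,0,0,0,-0.1],[-1,-0.16,-0.155,0,0,0,-0.2],[-1,-0.24,-0.235,0,0,0,-0.3],[-1,-0.32,-0.31,0,0,0,-0.4],[-1,-0.4,-0.39,0.05,0,0,-0.43]]]'
python3 -c "
from h import *
plan(jp(-.112,-.010,.13),np.radians(105))
s=read_state();print(s['q'])
cv2.imwrite('pics/w1.png',read_camera('wrist')[:,:,::-1])"
```

```text
t: 0.72
tool_pos: [0.3461, 0.2887, 0.2183]
orientation: [-0.645, -3.075, 0.0]
force: [0.3, 0.0, 0.7]
opening: 0.0475
gripper_force: 0.0
t: 1.35
tool_pos: [0.4509, 0.0297, 0.2185]
orientation: [0.645, 3.075, 0.0]
force: [0.5, -0.0, 0.3]
opening: 0.0009
gripper_force: 0.0
t: 1.98
tool_pos: [0.5572, -0.2299, 0.1954]
orientation: [-0.414, 3.11, -0.004]
force: [0.4, 0.3, 0.5]
opening: 0.0002
gripper_force: 0.0
t 1.975 shift [-0.0029 -0.0146  0.1069] rz 0.0019 rz alt -1.9981 q6 -2.312
[-4.76485245e-01  1.44617597e-01  1.51501605e+00  1.99328945e-04
  1.47766530e+00 -2.31214354e+00]
```

View pics/w1.png

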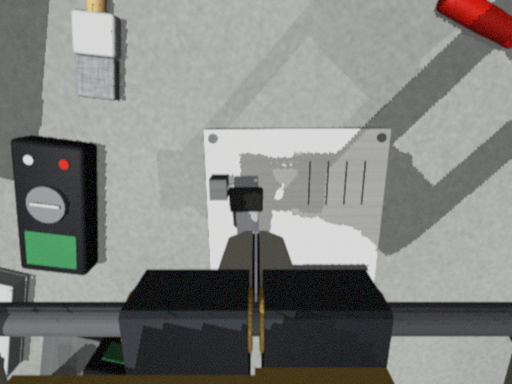

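The wrist view shows the black pad at (246,200) and the bed's near-side corners at (205,129) and (391,129).

```bash
python3 -c "
from h import *
s=read_state()
inj=lambda p:((p-J)@ex,(p-J)@ey,p[2])
print('pad',inj(ray('wrist',(246,200),.108,s)))
for uv in [(205,129),(391,129)]: print(inj(ray('wrist',uv,.012,s)))
"
```

```text
pad (np.float64(-0.11821347156455259), np.float64(-0.014205490842741277), np.float64(0.10799999999999998))
(np.float64(-0.1655825783738159), np.float64(-0.059022521027052195), np.float64(0.01200000000000001))
(np.float64(-0.16553994275795375), np.float64(0.13438322094485733), np.float64(0.01200000000000001))
```

```bash
python3 -m crank '[[[-1,0.003,-0.0186,0.05,0,0,0],[-1,0.003,-0.0186,0.1,0,0,0],[-1,0.003,-0.0186,0.14,0,0,0],[-1,0.003,-0.0186,0.161,0,0,0],[-1,0.003,-0.0186,0.161,0,0,0]]]'
python3 -m crank '[[[-1,0.006,0,0.02,0,0,0],[-1,0.012,0,0.04,0,0,0],[-1,0.02,0,0.06,0,0,0],[-1,0.026,0,0.08,0,0,0],[-1,0.03,0,0.1,0,0,0]]]'
```

```text
t: 2.65
tool_pos: [0.5561, -0.2365, 0.1127]
orientation: [0.41, -3.114, -0.001]
force: [0.2, 1.4, 1.0]
opening: 0.0005
gripper_force: 0.4
t: 3.28
tool_pos: [0.5414, -0.2408, 0.0624]
orientation: [0.409, -3.114, -0.0]
force: [-1.6, 0.1, 2.5]
opening: 0.0007
gripper_force: 1.0
```

```bash
python3 -m crank '[[[-1,0.004,0,0.015,0,0,0],[-1,0.007,0,0.03,0,0,0],[-1,0.009,0,0.04,0,0,0],[-1,0.01,0,0.048,0,0,0],[-1,0.01,0,0.052,0,0,0]]]'
python3 -c "
from h import *
cv2.imwrite('pics/w2.png',read_camera('wrist')[:,:,::-1])"
```

```text
t: 3.9
tool_pos: [0.537, -0.242, 0.0367]
orientation: [0.41, -3.115, -0.0]
force: [0.2, 0.1, 1.3]
opening: 0.0003
gripper_force: 0.5
```

View pics/w2.png

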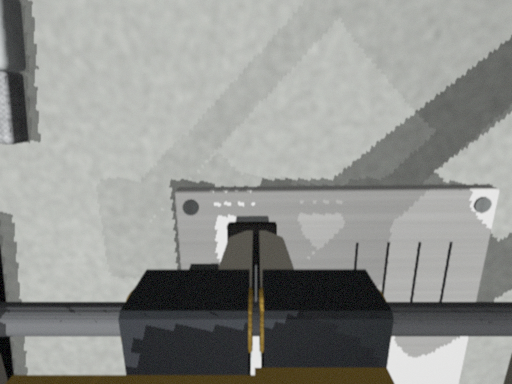

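The pad's far edge, near (252,225), is directly under the fingertips. I'll press on gently until the force shows it is home.

```bash
python3 -m crank '[[[-1,0,0,0.003,0,0,0],[-1,0,0,0.006,0,0,0],[-1,0,0,0.01,0,0,0],[-1,0,0,0.013,0,0,0],[-1,0,0,0.013,0,0,0]]]'
```

```text
t: 4.58
tool_pos: [0.537, -0.2424, 0.0346]
orientation: [0.41, -3.114, 0.001]
force: [-18.0, 7.7, 35.2]
opening: 0.0006
gripper_force: 17.6
```

Pressing home gave 35 N at z = 0.0346, so the arm is hard down. I'll release it by going straight up, then look.

```bash
python3 -m crank '[[[-1,0,0,-0.02,0,0,0],[-1,0,0,-0.06,0,0,0],[-1,0,0,-0.15,0,0,0],[-1,0,0,-0.25,0,0,0],[-1,0,0,-0.35,0,0,0]]]'
python3 -c "
from h import *
s=read_state()
w=read_camera('wrist')[:,:,::-1]
cv2.imwrite('pics/w3.png',w)
plan(np.array([.653,.165,.22]),np.radians(46.3))
inj=lambda p:((p-J)@ex,(p-J)@ey,p[2])
np.save('s3.npy',s,allow_pickle=True)
"
```

```text
t: 5.2
tool_pos: [0.5369, -0.242, 0.2078]
orientation: [-0.41, 3.115, -0.0]
force: [0.7, 0.2, -0.4]
opening: 0.0004
gripper_force: 0.0
t 5.25 shift [-0.4302  0.7307 -0.0092] rz 0.6522 rz alt -1.3478 q6 -2.343
```

View pics/w3.png

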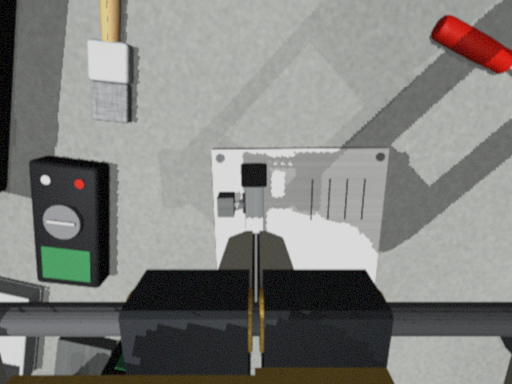

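The pad is now at (254,175), at the bed's edge, and the bar lies level beside its post, so the catch holds. Next I'll go above the transformer with the gripper open.

```bash
python3 -c "
from h import *
plan(np.array([.696,.123,.22]),np.radians(46.3))
s=np.load('s3.npy',allow_pickle=True).item()
p=ray('wrist',(254,175),.035,s);print((p-J)@ex,(p-J)@ey)
for uv in [(212,149),(390,149)]:
  p=ray('wrist',uv,.012,s);print((p-J)@ex,(p-J)@ey)"
python3 -m crank '[[[1,-0.06,0.1,0,0,0,0.1],[1,-0.12,0.2,0,0,0,0.2],[1,-0.18,0.3,0,0,0,0.3],[1,-0.24,0.4,0,0,0,0.4],[1,-0.3,0.5,0,0,0,0.5]]]'
python3 -c "
from h import *
plan(np.array([.696,.123,.22]),np.radians(46.3))"
```

```text
t 5.25 shift [-0.4915  0.6273 -0.008 ] rz 0.6522 rz alt -1.3478 q6 -2.343
-0.13623781305758753 -0.010428091260620186
-0.16077026211510476 -0.05745577119649397
-0.16044294320273028 0.14181313663812614
t: 5.88
tool_pos: [0.6177, 0.0401, 0.2063]
orientation: [0.821, 3.031, 0.0]
force: [0.8, -0.5, -0.2]
opening: 0.0458
gripper_force: 0.0
t 5.875 shift [-0.0516  0.2222 -0.0273] rz 0.1488 rz alt -1.8512 q6 -1.06
```

The wrist view puts the pad at (-136, -10) mm and the bed corners at (-160, -57) and (-160, 142) mm. That confirms the arm is down and the jig frame is right.

```bash
python3 -m crank '[[[1,-0.013,0.055,0,0,0,0.05],[1,-0.026,0.11,-0.01,0,0,0.1],[1,-0.04,0.165,-0.02,0,0,0.149],[1,-0.0516,0.2222,-0.0273,0,0,0.149],[1,-0.0516,0.2222,-0.0273,0,0,0.149]]]'
python3 -c "
from h import *
s=read_state()
cv2.imwrite('pics/w4.png',read_camera('wrist')[:,:,::-1])
np.save('s4.npy',s,allow_pickle=True)"
```

```text
t: 6.5
tool_pos: [0.6958, 0.1231, 0.2194]
orientation: [1.159, 2.92, 0.001]
force: [-0.2, -0.5, -0.6]
opening: 0.0919
gripper_force: 0.0
```

View pics/w4.png

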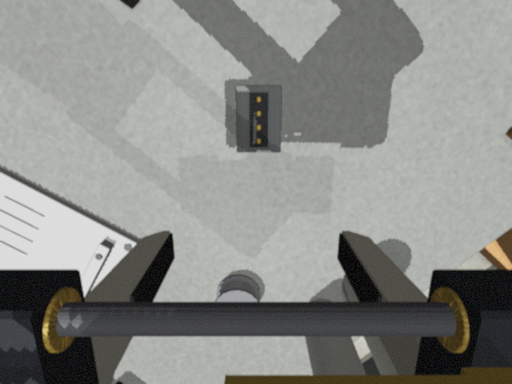

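The transformer's top is at (259,120), with its tags running (259,99) to (258,141), so it is square to the tool.

```bash
python3 -c "
from h import *
s=np.load('s4.npy',allow_pickle=True).item()
a=ray('wrist',(259,99),.072,s);b=ray('wrist',(258.4,141),.072,s);print(a,b,np.degrees(np.arctan2(*(b-a)[1::-1])))
p=ray('wrist',(259,119.5),.072,s);print(p)
for uv in [(236,86),(282,86),(236,152),(282,152)]: print(ray('wrist',uv,.062,s))
plan(np.array([p[0],p[1],.033]),np.radians(46.3))"
```

```text
[0.64110319 0.17942894 0.072     ] [0.66899369 0.15243208 0.072     ] -44.067225245590556
[0.65465692 0.16669477 0.072     ]
[0.61759959 0.17174787 0.062     ]
[0.64756367 0.20345062 0.062     ]
[0.66253703 0.12779478 0.062     ]
[0.69424618 0.16132444 0.062     ]
t 6.55 shift [0.1203 0.0095 0.3724] rz 0.0039 rz alt -1.9961 q6 -0.713
```

```bash
python3 -m crank '[[[1,0.1203,0.0095,0.06,0,0,0],[1,0.1203,0.0095,0.12,0,0,0],[1,0.1203,0.0095,0.2,0,0,0],[1,0.1203,0.0095,0.25,0,0,0],[1,0.1203,0.0095,0.28,0,0,0]]]'
python3 -m crank '[[[1,0,0,0.04,0,0,0],[1,0,0,0.08,0,0,0],[1,0,0,0.104,0,0,0],[1,0,0,0.106,0,0,0],[1,0,0,0.106,0,0,0]]]'
python3 -m crank '[[[-1,0,0,0,0,0,0],[-1,0,0,0,0,0,0],[-1,0,0,0,0,0,0],[-1,0,0,0,0,0,0],[-1,0,0,0,0,0,0]]]' 40
python3 -c "
from h import *
print(jp(-.035,.047,.06));plan(jp(-.035,.047,.098),A)"
```

```text
t: 7.18
tool_pos: [0.6534, 0.1652, 0.0776]
orientation: [-1.162, -2.917, 0.002]
force: [0.7, -0.6, 0.5]
opening: 0.0928
gripper_force: 0.0
t: 7.8
tool_pos: [0.6552, 0.1664, 0.0268]
orientation: [1.162, 2.918, 0.001]
force: [-0.6, 0.4, -0.6]
opening: 0.0927
gripper_force: 0.0
t: 8.43
tool_pos: [0.6547, 0.1663, 0.0263]
orientation: [-1.162, -2.919, 0.0]
force: [0.2, 0.1, 1.0]
opening: 0.0476
gripper_force: 0.0
[ 0.6203281  -0.16166015  0.072     ]
t 8.425 shift [-0.4009 -0.5237 -0.1675] rz 0.3509 rz alt -1.6491 q6 -0.64
```

```bash
python3 -m crank '[[[-1,0,0,0,0,0,0],[-1,0,0,0,0,0,0],[-1,0,0,0,0,0,0],[-1,0,0,-0.02,0,0,0],[-1,0,0,-0.04,0,0,0]]]' 40
python3 -m crank '[[[-1,0,0,-0.03,0,0,0],[-1,0,0,-0.06,0,0,0],[-1,0,0,-0.09,0,0,0],[-1,0,0,-0.12,0,0,0],[-1,0,0,-0.13,0,0,0]]]'
python3 -c "
from h import *
plan(jp(-.035,.047,.098),A)"
```

```text
t: 9.05
tool_pos: [0.6544, 0.1663, 0.0465]
orientation: [-1.162, -2.918, 0.001]
force: [0.1, -0.4, -2.9]
opening: 0.0436
gripper_force: 40.0
t: 9.68
tool_pos: [0.6556, 0.1665, 0.1133]
orientation: [1.161, 2.917, 0.002]
force: [-0.7, -0.2, -3.5]
opening: 0.0437
gripper_force: 40.0
t 9.675 shift [-0.3998 -0.5253  0.0061] rz 0.3509 rz alt -1.6491 q6 -0.64
```

```bash
python3 -m crank '[[[-1,-0.05,-0.066,0,0,0,0.05],[-1,-0.1,-0.132,0,0,0,0.12],[-1,-0.15,-0.198,0,0,0,0.19],[-1,-0.2,-0.264,0,0,0,0.26],[-1,-0.25,-0.33,0,0,0,0.33]]]'
python3 -c "
from h import *
plan(jp(-.035,.047,.098),A)"
```

```text
t: 10.3
tool_pos: [0.6315, -0.0407, 0.111]
orientation: [-1.875, -2.52, 0.0]
force: [-0.2, 0.0, -3.9]
opening: 0.0437
gripper_force: 40.0
t 10.3 shift [-0.2254 -0.0909  0.002 ] rz 0.0187 rz alt -1.9813 q6 -0.436
```

```bash
python3 -m crank '[[[-1,-0.07,-0.03,0,0,0,0.0187],[-1,-0.14,-0.06,0,0,0,0.0187],[-1,-0.2,-0.08,0,0,0,0.0187],[-1,-0.2254,-0.0909,0,0,0,0.0187],[-1,-0.2254,-0.0909,0,0,0,0.0187]]]'
python3 -m crank '[[[-1,0,0,0.02,0,0,0],[-1,0,0,0.04,0,0,0],[-1,0,0,0.06,0,0,0],[-1,0,0,0.08,0,0,0],[-1,0,0,0.1,0,0,0]]]'
python3 -c "
from h import *
plan(jp(-.022,.032,.026),A)
w=read_camera('scene')[:,:,::-1]
cv2.imwrite('pics/s5.png',cv2.resize(w[150:290,150:310],None,fx=4,fy=4,interpolation=cv2.INTER_CUBIC))"
```

```text
t: 10.92
tool_pos: [0.6211, -0.1609, 0.111]
orientation: [-1.91, -2.494, -0.0]
force: [-0.7, 1.1, -3.7]
opening: 0.0436
gripper_force: 40.0
t: 11.55
tool_pos: [0.6212, -0.1602, 0.0604]
orientation: [-1.908, -2.496, 0.0]
force: [-0.2, 0.8, -4.1]
opening: 0.0436
gripper_force: 40.0
t 11.55 shift [-0.0324  0.0234  0.0448] rz 0.0024 rz alt -1.9976 q6 -0.598
```

View pics/s5.png

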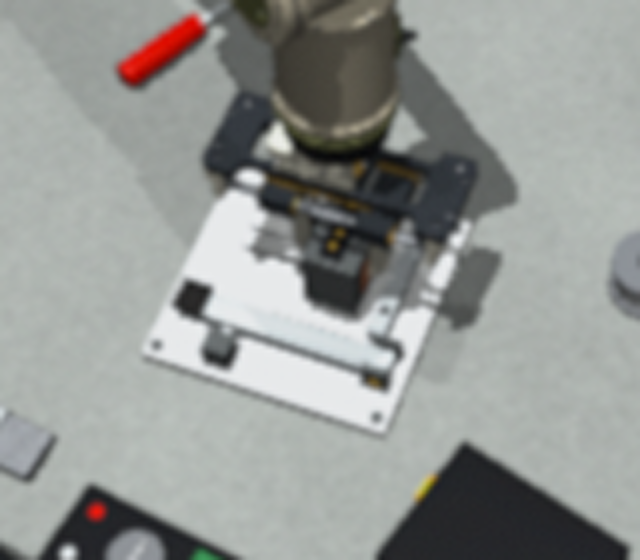

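The arm is level and the transformer hangs upright over the bed, beside the fence. I'll lower it onto the bed.

```bash
python3 -m crank '[[[-1,0,0,0.015,0,0,0],[-1,0,0,0.03,0,0,0],[-1,0,0,0.038,0,0,0],[-1,0,0,0.042,0,0,0],[-1,0,0,0.045,0,0,0]]]'
python3 -c "
from h import *
plan(jp(-.022,.032,.026),A)"
```

```text
t: 12.22
tool_pos: [0.6215, -0.1605, 0.0389]
orientation: [1.908, 2.495, 0.0]
force: [0.6, -1.1, -4.1]
opening: 0.0439
gripper_force: 40.0
t 12.225 shift [-0.0317  0.023   0.0018] rz 0.0022 rz alt -1.9978 q6 -0.598
```

```bash
python3 -m crank '[[[-1,0,0,0.002,0,0,0],[-1,-0.01,0.006,0.002,0,0,0],[-1,-0.02,0.012,0.002,0,0,0],[-1,-0.024,0.016,0.002,0,0,0],[-1,-0.026,0.018,0.002,0,0,0]]]'
python3 -m crank '[[[-1,-0.002,0,0.001,0,0,0],[-1,-0.004,0,0.001,0,0,0],[-1,-0.006,0,0.001,0,0,0],[-1,-0.008,0,0.001,0,0,0],[-1,-0.008,0,0.001,0,0,0]]]'
python3 -c "
from h import *
s=read_state();print((s['tool_pos']-J)@ex,(s['tool_pos']-J)@ey,s['force']@ex,s['force']@ey,s['force'][2])"
```

```text
t: 12.85
tool_pos: [0.6335, -0.1707, 0.0382]
orientation: [-1.908, -2.495, 0.0]
force: [-4.9, 3.1, 4.6]
opening: 0.044
gripper_force: 40.0
t: 13.48
tool_pos: [0.635, -0.1729, 0.0383]
orientation: [-1.907, -2.496, -0.003]
force: [-4.4, 7.8, 7.6]
opening: 0.0439
gripper_force: 40.0
-0.023766193201967073 0.032368045419803565 -2.2486418163928756 8.672425258636721 7.564461135947342
```

It touches the arm, so now I push towards the fence and ease the downward load.

```bash
python3 -m crank '[[[-1,0,0.001,-0.0005,0,0,0],[-1,0,0.002,-0.0005,0,0,0],[-1,0,0.003,-0.0005,0,0,0],[-1,0,0.004,-0.0005,0,0,0],[-1,0,0.004,-0.0005,0,0,0]]]'
python3 -c "
from h import *
s=read_state();print((s['tool_pos']-J)@ex,(s['tool_pos']-J)@ey,s['force']@ex,s['force']@ey,s['force'][2],s['wrist_torque'])"
```

```text
t: 14.1
tool_pos: [0.6351, -0.1729, 0.0383]
orientation: [-1.906, -2.493, 0.001]
force: [-12.4, 7.0, 13.0]
opening: 0.044
gripper_force: 40.0
-0.023599696661361903 0.03235276405827902 -10.15202972180328 10.007645743543968 13.006341256344676 [ 1.1416353   2.32298676 -0.06714794]
```

```bash
python3 -m crank '[[[-1,0,0.001,-0.001,0,0,0],[-1,-0.001,0.002,-0.0015,0,0,0],[-1,-0.002,0.002,-0.002,0,0,0],[-1,-0.002,0.002,-0.002,0,0,0],[-1,-0.002,0.002,-0.002,0,0,0]]]'
python3 -c "
from h import *
s=read_state();print((s['tool_pos']-J)@ex,(s['tool_pos']-J)@ey,s['force']@ex,s['force']@ey,s['force'][2],s['wrist_torque'],R.from_rotvec(s['orientation']).as_matrix().round(3))
w=read_camera('scene')[:,:,::-1]
cv2.imwrite('pics/s6.png',cv2.resize(w[180:270,180:280],None,fx=6,fy=6,interpolation=cv2.INTER_CUBIC))"
```

```text
t: 14.72
tool_pos: [0.6352, -0.1729, 0.0384]
orientation: [-1.904, -2.491, 0.002]
force: [-14.4, 9.1, 11.9]
opening: 0.0437
gripper_force: 40.0
-0.023529360245149164 0.03226754289337465 -11.562531229765195 12.551548465562222 11.924421836092426 [ 1.44539395  2.86541932 -0.09961616] [[-0.263  0.965 -0.006]
 [ 0.965  0.263  0.003]
 [ 0.004 -0.005 -1.   ]]
```

View pics/s6.png

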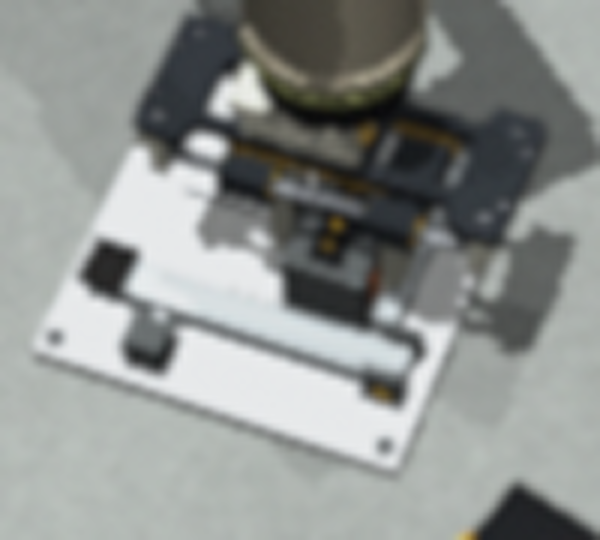

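It looks seated, but some of the push may be bed friction. I'll ease the down load, grip firmer and push more along both axes.

```bash
python3 -m crank '[[[-1,0,0,-0.002,0,0,0],[-1,0,0.001,-0.003,0,0,0],[-1,0,0.002,-0.004,0,0,0],[-1,-0.001,0.003,-0.004,0,0,0],[-1,-0.001,0.003,-0.004,0,0,0]]]' 60
python3 -c "
from h import *
s=read_state();print((s['tool_pos']-J)@ex,(s['tool_pos']-J)@ey,s['force']@ex,s['force']@ey,s['force'][2],s['wrist_torque'],R.from_rotvec(s['orientation']).as_matrix().round(3))"
```

```text
t: 15.4
tool_pos: [0.6353, -0.1729, 0.0385]
orientation: [-1.902, -2.489, 0.004]
force: [-14.3, 6.7, 4.9]
opening: 0.0435
gripper_force: 60.0
-0.023450340214146305 0.03227621856678 -12.06343442922057 10.179652898137617 4.9096747115934996 [ 1.16770051  2.8395637  -0.00797935] [[-0.263  0.965 -0.009]
 [ 0.965  0.263  0.003]
 [ 0.006 -0.008 -1.   ]]
```

```bash
python3 -m crank '[[[-1,-0.001,0.001,-0.001,0,0,0],[-1,-0.002,0.002,-0.001,0,0,0],[-1,-0.002,0.003,-0.001,0,0,0],[-1,-0.002,0.003,-0.001,0,0,0],[-1,-0.002,0.003,-0.001,0,0,0]]]'
python3 -m crank '[[[-1,0,0,0,0,0,0],[-1,0,0,0,0,0,0],[-1,0,0,0,0,0,0],[-1,0,0,0,0,0,0],[-1,0,0,0,0,0,0]]]'
python3 -c "
from h import *
s=read_state();print((s['tool_pos']-J)@ex,(s['tool_pos']-J)@ey,s['force']@ex,s['force']@ey,s['force'][2],R.from_rotvec(s['orientation']).as_matrix().round(3))
cv2.imwrite('pics/w7.png',read_camera('wrist')[:,:,::-1])"
```

```text
t: 16.02
tool_pos: [0.6354, -0.1729, 0.0386]
orientation: [-1.9, -2.486, 0.006]
force: [-21.9, 8.2, 9.6]
opening: 0.0436
gripper_force: 60.0
t: 16.65
tool_pos: [0.6354, -0.1729, 0.0386]
orientation: [-1.9, -2.486, 0.006]
force: [-22.1, 9.7, 7.9]
opening: 0.0433
gripper_force: 60.0
-0.023323671601063186 0.03223360105183042 -18.848840714738174 15.121054196528641 7.938740112929503 [[-0.263  0.965 -0.012]
 [ 0.965  0.263  0.005]
 [ 0.008 -0.011 -1.   ]]
```

View pics/w7.png

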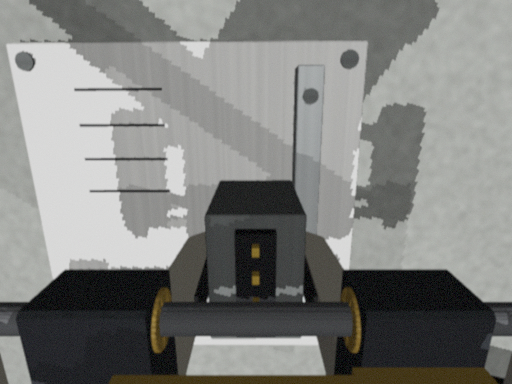

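The transformer, centred near (255,240), stands square along the fence at (308,150). Pushes of 19 N towards the fence and 15 N towards the arm hold steady, far above what bed friction could take up.

```bash
python3 -c "
from plant import *
print(close_job())"
```

```text
the job is handed in; nothing more can be done
None
```

I handed the job in at about 17 s: the stop arm is latched down, and the big transformer is upright in the jig corner, still held pressed at about 19 N towards the fence and 15 N towards the arm; those are wrist readings that include some bed friction, and I got no verdict back from the judge.

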